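# Scoop the dowel offcuts from the sawing tray into the waste bin

### The arm

A 6-joint arm with a two-finger parallel gripper is mounted at the origin on the work surface. World frame = base frame: x ahead of the robot, y to its left, z up, the work surface at z = 0. Lengths are in mm, angles in rad, forces in N, time in s.
With the tool pointing down it reaches from about 300 to 825 mm from the base axis. Payload 5.4 kg.
Tool frame: the origin (TCP) lies midway between the tips of the shut fingers; the grasp point (between the pads) lies 19 mm behind it; z points along the fingers, y is the direction in which the jaws open and shut (so a half turn about z gives the same grasp; the last joint's range is limited). The gripper opens to 92 mm and grips with 3 to 60 N. Pads are 20 mm wide; open, the fingers measure 128 mm over their backs; the gripper's body (75 mm by 189 mm) begins 69 mm behind the grasp point.
Start: joints at [0.941, 0.158, 1.597, -0, 1.386, -0.21], TCP at [234.365, 525.052, 214.601] pointing down, gripper open.
Joint ranges: [-2.91, 2.91], [-0.94, 2.29], [0.18, 2.7], [-1.29, 4.43], [0.17, 2.64], [-3, 3]. Speed limits (rad/s): [2.57, 2.57, 3.14, 3.14, 3.14, 3.14].

### API

Orientations are given as a unit quaternion [x, y, z, w].
In Python, from plant import env gives the robot as it stands.
- The arm moves only by the tool arm_command, never from a script. Its argument "steps" is a list of rows, each a list of 3 entries, a list of its own where there are three numbers: the turn, a rotation vector about the tool's x, y, z in rad, then the shift along the tool's x, y, z in m, then the closure, from -1 (fully open) to 1 (shut). A call has 1 to 12 rows; each row is the pose to reach, as a shift and turn from the pose commanded when the call began, along the tool's axes at that moment; what a row does not reach only later rows make up. A row lasts 1/12 s, in which the tool goes at most 41.7 mm and 7.16 degrees, less where a joint would pass 70% of its speed; a pose out of reach is approached as far as the arm can. A call with a gripper value outside its range is refused whole. The fingers move at their own pace and stop on an object; "squeeze" is the grip in N (left out, the last holds). Time passes only in rows, so rows that repeat a pose let the fingers close. It gives the time, the measured TCP pose, the force and the opening at its end, in the units of the state.
- env.observe(): the state, without advancing time (a new reading comes with each control period).
- env.capture(name): name is "scene" or "top" or "wrist"; returns (picture, depth): 480x640x3 uint8, red, green, blue; 480x640 float32, mm along the optical axis (not along the pixel's ray), 0 where there is no reading.
- env.calibration(name): a dict with "mtx" (3x3 intrinsics, pixels), "rvec" (rotation vector, rad) and "tvec" (3), from world to camera coordinates, as OpenCV has them. Camera axes: x right, y down, z forward; pixel columns grow to the right and rows downward; lengths in mm; the calibration is good to about 2 mm. A picture is of the moment at which its call begins: read the wrist's pose just before it. calibration takes no time and is no camera call; for the wrist camera it gives the pose at the moment of the call.
- env.sign_off(): hands the job in, once; it reports no verdict.
The state is a dict: "time": time; "joints": joint angles; "joint_velocities": joint speeds; "effort": joint torques, N m; "tool_pos": TCP position; "tool_rot": TCP orientation; "contact_force": force on the tool from outside, world axes, zero at the start; "wrist_torque": the same for the moment, N m; "width": opening from 0.0 (shut) to 1.0 (fully open).
Only numpy, scipy, OpenCV 4.12 (cv2) and the standard library are available. Lean on these libraries where they do the work, as an engineer would, in place of code of your own. Each camera call takes 0.05 s, during which the arm holds its last target. There are 200 camera calls.

### The job

Clear the four dowel offcuts out of the wooden sawing tray with the yellow scoop: run its lip along the tray floor under them, up to the back fence, carry them over and tip them all into the grey waste bin (not the box of good parts), then lay the scoop down flat on the table and let go of it. Do not touch the offcuts with the fingers or shove the loose tray out of its place, and leave the other things on the table where they are.

Things in the scene. Friction and masses are not known exactly. Their poses are not given: they have to be found in the camera images.
- scoop: Small yellow hand scoop (dustpan shape), black handle, 160 g. Origin: centre of the pan underside; x points out of the open mouth, z up. Pan floor 3 mm thick, 116 mm wide, from the back wall (x = -50 mm, 36 mm high) to x = +50, then a 2 mm lip to x = +72. Side walls 28 mm high from x = -50 to +40. It starts flat on the table in front of the tray.
- scoop_grip (a point): middle of the scoop handle, on its axis: x = -83, z = 62 mm in the frame of the scoop. The handle is a flat-sided bar 20 mm wide (along y), 24 mm deep, 100 mm long, rising backwards from the back wall at 50 degrees above the pan floor, to an upper end at x = -115, z = 100 mm.
- scoop_lip (a point): middle of the front edge of the scoop lip, at the underside: x = +72 mm in the frame of the scoop
- tray: Wooden sawing tray with a green floor, 170 x 142 mm, 1.2 kg, loose (slides if pushed above some 8 N). Origin: centre of its underside; x points from its open front (x = -85 mm, no wall) to its back fence, z up. Floor top at z = 8 mm; side walls up to z = 32 mm, 126 mm apart inside (y +-63); back fence: inner face at x = +73 mm, top at z = 55 mm.
- offcut_a: offcut of round pale wood dowel, 24 mm in diameter and 16 mm high, bevelled ends, waxed (slippery), 12 g, standing on end in the tray; origin: centre of its lower end
- offcut_b: offcut of round dark brown wood dowel, 24 mm in diameter and 18 mm high, bevelled ends, waxed (slippery), 12 g, standing on end in the tray; origin: centre of its lower end
- offcut_c: offcut of round mid-brown wood dowel, 26 mm in diameter and 14 mm high, bevelled ends, waxed (slippery), 12 g, standing on end in the tray; origin: centre of its lower end
- offcut_d: offcut of round cork dowel, 26 mm in diameter and 16 mm high, bevelled ends, waxed (slippery), 12 g, standing on end in the tray; origin: centre of its lower end
- bin: Grey plastic waste bin, open topped, square 180 x 180 mm, 110 mm high, 4 mm walls, fixed. Origin: centre of its underside. It stands left or right of the tray.
- parts_box: Dark wooden box with good parts in it, 180 x 180 mm, 70 mm high, open, fixed, on the other side of the tray: not for waste. Origin: centre of its underside
- glue: white glue bottle with a red cap, 36 mm in diameter, 100 mm high, standing; origin: centre of its underside
- remote: black remote control, 170 x 45 x 18 mm, long along x; origin: centre of its underside
- mug: blue mug, 80 mm across, 90 mm high, handle at +y; origin: centre of its underside
- screwdriver: screwdriver lying on the table along its x axis; origin under its middle
- mouse: round black computer mouse, 62 mm across, 34 mm high; origin: centre of its underside
- clamp: small bar clamp with red jaws, 100 mm long, lying flat; origin: under the middle of its bar

How it is judged (in metres and radians):
On the way:
1. at least one offcut rides in the scoop, lifted clear of the tray (((x of offcut_a in the frame of scoop between -0.06 and 0.08 m and y of offcut_a in the frame of scoop between -0.065 and 0.065 m and z of offcut_a in the frame of scoop between -0.005 and 0.05 m and height (world z) of offcut_a above 0.07 m) or (x of offcut_b in the frame of scoop between -0.06 and 0.08 m and y of offcut_b in the frame of scoop between -0.065 and 0.065 m and z of offcut_b in the frame of scoop between -0.005 and 0.05 m and height (world z) of offcut_b above 0.07 m) or (x of offcut_c in the frame of scoop between -0.06 and 0.08 m and y of offcut_c in the frame of scoop between -0.065 and 0.065 m and z of offcut_c in the frame of scoop between -0.005 and 0.05 m and height (world z) of offcut_c above 0.07 m) or (x of offcut_d in the frame of scoop between -0.06 and 0.08 m and y of offcut_d in the frame of scoop between -0.065 and 0.065 m and z of offcut_d in the frame of scoop between -0.005 and 0.05 m and height (world z) of offcut_d above 0.07 m))), for 0.2 s.
At the end, for the whole second after the job is handed in: All four offcuts lie at rest inside the waste bin (below its rim) and the scoop lies flat (within 0.1 rad and 8 mm) and at rest on the table top, released (x of offcut_a in the frame of bin between -0.088 and 0.088 m and y of offcut_a in the frame of bin between -0.088 and 0.088 m and z of offcut_a in the frame of bin between 0 and 0.09 m and linear speed of each of offcut_a, offcut_b, offcut_c, offcut_d, scoop below 0.02 m/s and x of offcut_b in the frame of bin between -0.088 and 0.088 m and y of offcut_b in the frame of bin between -0.088 and 0.088 m and z of offcut_b in the frame of bin between 0 and 0.09 m and x of offcut_c in the frame of bin between -0.088 and 0.088 m and y of offcut_c in the frame of bin between -0.088 and 0.088 m and z of offcut_c in the frame of bin between 0 and 0.09 m and x of offcut_d in the frame of bin between -0.088 and 0.088 m and y of offcut_d in the frame of bin between -0.088 and 0.088 m and z of offcut_d in the frame of bin between 0 and 0.09 m and height (world z) of scoop between -0.005 and 0.008 m and angle between scoop's own z axis and vertical below 0.1 rad); the robot touches nothing.
It fails at once if the fingers touch an offcut (contact force between the fingers and offcut_a above 0.3 N or contact force between the fingers and offcut_b above 0.3 N or contact force between the fingers and offcut_c above 0.3 N or contact force between the fingers and offcut_d above 0.3 N).
It fails at once if the tray is moved by more than 30 mm (distance of tray from where it was at the start of the episode above 0.03 m).
It fails at once if another thing on the table is moved by more than 30 mm (distance of any of glue, remote, mug, screwdriver, mouse, clamp from where it was at the start of the episode above 0.03 m).
It also fails if it takes over 69 s, if anything falls off the work surface, if the arm or the gripper's body presses on something with over 40 N, if the wrist force passes 120 N, or if a joint passes its speed limit or range.

## Working session

There is one attempt and no reset: what is moved stays moved. The work goes in short steps, Python scripts to look and compute and a tool call to move; the robot and the scene stay as the last step left them, time stands still between calls to the robot, and variables do not carry over. Pictures are saved under pics/ and viewed, about 8 in all and at most 12, crops included, and the job is handed in when it is done.

Besides the shell and the picture viewer there is one more tool, called by a JSON object that holds its "name" and its "arguments", one argument or row to a line. arm_command: Moves the arm, as the interface text tells. Its arguments: {"type":"object","properties":{"steps":{"type":"array","items":{"type":"array"}},"squeeze":{"type":"number"}},"required":["steps"]}

```bash
ls; mkdir -p pics; cat > h.py <<'E'
import numpy as np, cv2
from scipy.spatial.transform import Rotation as R
from plant import env
def cam(n):
    c=env.calibration(n); K=np.array(c["mtx"],float); Rm=cv2.Rodrigues(np.array(c["rvec"],float))[0]; t=np.array(c["tvec"],float).ravel()
    return K,Rm,t
def ray(n,u,v,z):
    K,Rm,t=cam(n); o=-Rm.T@t; d=Rm.T@np.linalg.inv(K)@np.array([u,v,1.]); return o+d*(z-o[2])/d[2]
def cloud(n,dep):
    K,Rm,t=cam(n); v,u=np.mgrid[:480,:640]; p=np.stack([u,v,np.ones_like(u)],-1)@np.linalg.inv(K).T*dep[...,None]
    return (p-t)@Rm
E
python3 - <<'E'
from h import *
s=env.observe(); print(s)
for n in("scene","top"):
    p,d=env.capture(n); cv2.imwrite(f"pics/{n}0.png",p[...,::-1]); np.savez(f"{n}0.npz",p=p,d=d)
    K,Rm,t=cam(n); print(n,K[0,0],-Rm.T@t)
E
```

```text
pics
{'time': 0.0, 'joints': array([ 9.40922246e-01,  1.59038590e-01,  1.59819912e+00, -5.98344611e-06,
        1.38623481e+00, -2.10124753e-01]), 'joint_velocities': array([ 1.01461689e-03,  1.44204852e-04, -8.28545185e-04,  6.88147625e-04,
        8.32045194e-04,  8.30326242e-06]), 'effort': array([ 1.16977382e-03, -3.85567009e+01, -3.22113955e+01,  7.03369989e-02,
        3.78360297e-02, -1.39248855e-04]), 'tool_pos': array([233.98802926, 524.55291564, 213.64140106]), 'tool_rot': array([ 2.08336684e-01,  9.78056718e-01, -8.59444602e-04, -3.80583490e-04]), 'contact_force': array([-0.15163724,  0.02264628,  0.89954152]), 'wrist_torque': array([ 0.04732298, -0.01278492,  0.00522247]), 'width': 0.9991395981227609}
scene 542.6094059718629 [1674.02200488  -38.8580686   809.83076436]
top 439.88472168733244 [ 351.50332964  -10.24155571 1150.85102417]
```

View pics/top0.png

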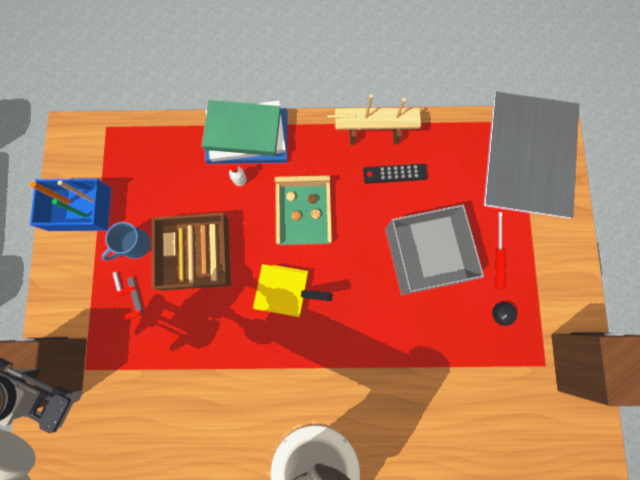

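View pics/scene0.png

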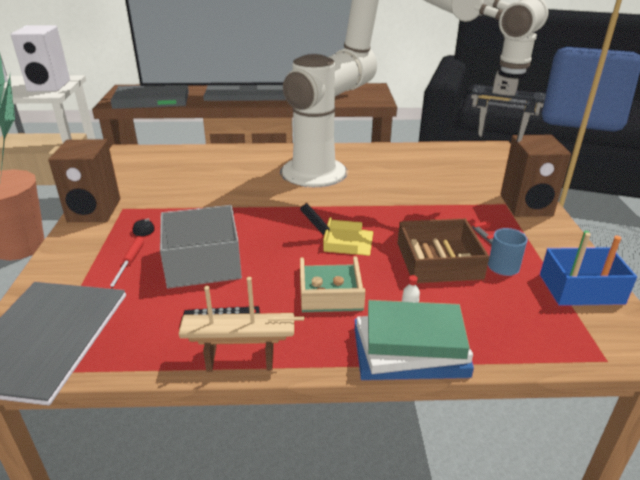

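The top view has the scoop at about (280,290) with its mouth facing left (+y), the tray at (303,210) with its open front toward the robot, and the bin at (435,248). The parts box is at (190,250). Next I'll measure these.

```bash
python3 - <<'E'
from h import *
f=np.load("top0.npz"); p,d=f["p"],f["d"]; P=cloud("top",d); hsv=cv2.cvtColor(p,cv2.COLOR_RGB2HSV)
def rep(n,m):
    q=P[m]; r=cv2.minAreaRect(q[:,:2].astype(np.float32)); print(n,len(q),"z",np.percentile(q[:,2],[2,25,50,75,98]).round(),"rect",np.round(r[0]),np.round(r[1]),round(r[2],1)); print(cv2.boxPoints(r).round().tolist())
H,S,V=hsv[...,0],hsv[...,1],hsv[...,2]
v,u=np.mgrid[:480,:640]
def box(a,b,c,e): return (u>=a)&(u<b)&(v>=c)&(v<e)
g=(H>60)&(H<90)&(S>80)&box(265,340,180,260); rep("trayfloor",g)
y=(H>22)&(H<35)&(S>150)&box(240,330,255,330); rep("yellow",y); rep("yellowfloor",y&(P[...,2]<9)); rep("yelltop",y&(P[...,2]>18))
k=(V<60)&box(295,345,280,310)&(P[...,2]>25); rep("handle",k)
q=P[k]; z=q[:,2]
for a in range(30,110,15):
    s=q[(z>=a)&(z<a+15)]; 
    if len(s): print(a,len(s),s.mean(0).round())
b=(S<60)&box(375,495,195,300)&(P[...,2]>90)&(P[...,2]<125); rep("binrim",b)
t=box(265,340,170,260)&(P[...,2]>45)&(P[...,2]<65); rep("fence",t)
t=box(265,340,170,260)&(P[...,2]>27)&(P[...,2]<37); rep("traywalls",t)
o=box(275,332,185,245)&(P[...,2]>19)&(P[...,2]<30)&(H<25)
n,l,st,c=cv2.connectedComponentsWithStats(o.astype(np.uint8))
for i in range(1,n):
    if st[i,4]>8: print("off",st[i],P[l==i].mean(0).round(), p[l==i].mean(0).round())
E
```

```text
trayfloor 2180 z [ 5.  8.  9. 11. 14.] rect [532.  26.] [361. 120.] 0.2
[[351.0, 85.0], [352.0, -35.0], [713.0, -34.0], [713.0, 86.0]]
yellow 2087 z [-0.  3.  5.  6. 38.] rect [428.  63.] [173. 121.] 78.6
[[352.0, -10.0], [470.0, -34.0], [504.0, 136.0], [386.0, 159.0]]
yellowfloor 1877 z [-0.  3.  4.  6.  8.] rect [435.  90.] [116. 116.] 79.5
[[367.0, 43.0], [482.0, 22.0], [503.0, 136.0], [389.0, 157.0]]
yelltop 167 z [  20.   29.   33.   38. 1151.] rect [425.  45.] [140. 119.] 77.5
[[352.0, -10.0], [468.0, -36.0], [498.0, 101.0], [382.0, 127.0]]
handle 185 z [ 42.  62.  84. 101. 108.] rect [403. -14.] [84. 59.] 30.5
[[352.0, -10.0], [381.0, -61.0], [454.0, -18.0], [424.0, 33.0]]
30 9 [422.  27.  43.]
45 32 [421.  19.  53.]
60 33 [419.   7.  67.]
75 36 [416.  -7.  83.]
90 47 [413. -26.  99.]
105 27 [413. -29. 107.]
binrim 899 z [ 91. 100. 108. 111. 115.] rect [ 526. -296.] [179. 181.] 11.2
[[420.0, -225.0], [455.0, -402.0], [631.0, -367.0], [596.0, -190.0]]
fence 309 z [47. 54. 56. 57. 60.] rect [721.  28.] [ 14. 141.] 0.8
[[713.0, 98.0], [714.0, -43.0], [729.0, -43.0], [727.0, 98.0]]
traywalls 478 z [27. 31. 33. 34. 37.] rect [637.  26.] [160. 142.] 0.6
[[556.0, 97.0], [557.0, -45.0], [718.0, -44.0], [716.0, 98.0]]
off [277 185   3  17  18] [688.  90.  27.] [186. 153. 102.]
off [287 192   8   8  45] [683.  59.  25.] [236. 210. 139.]
off [308 195   9   8  49] [674.   2.  26.] [137.  93.  59.]
off [311 209  10   9  66] [634.  -6.  24.] [224. 183. 113.]
off [292 211   9   9  65] [630.  45.  23.] [212. 147.  81.]
```

```bash
cat >> h.py <<'E'
A=np.radians(20)
G=np.eye(4); G[:3,:3]=np.array([[np.cos(A),0,np.sin(A)],[0,-1,0],[np.sin(A),0,-np.cos(A)]]).T
G[:3,3]=np.array([-83,0,62])+19*G[:3,2]
def scoop(x,y,z,yaw,nose=0,roll=0,ref="o"):  # nose-up deg, ref: 'o' origin or 'l' lip at x,y,z
    T=np.eye(4); T[:3,:3]=R.from_euler("ZYX",[yaw,-nose,roll],degrees=True).as_matrix(); T[:3,3]=[x,y,z]
    if ref=="l": T[:3,3]-=T[:3,:3]@[72,0,0]
    return T
def cur():
    s=env.observe(); T=np.eye(4); T[:3,:3]=R.from_quat(s["tool_rot"]).as_matrix(); T[:3,3]=s["tool_pos"]; return T,s
def step(T0,T1,msg=""):
    D=np.linalg.inv(T0)@T1; r=R.from_matrix(D[:3,:3]).as_rotvec()
    print(msg,"turn",r.round(3).tolist(),"shift",(D[:3,3]/1000).round(4).tolist(),"rows",round(max(np.degrees(np.linalg.norm(r))/7.16,np.linalg.norm(D[:3,3])/41.7),1))
E
python3 - <<'E'
from h import *
T,s=cur(); g=scoop(431.3,76.8,0,79)@G; pre=g.copy(); pre[:3,3]-=110*g[:3,2]
print(pre.round(2)); step(T,pre)
E
```

```text
[[ 1.8000e-01  9.8000e-01  7.0000e-02  4.0952e+02]
 [ 9.2000e-01 -1.9000e-01  3.4000e-01 -3.5230e+01]
 [ 3.4000e-01  0.0000e+00 -9.4000e-01  1.4751e+02]
 [ 0.0000e+00  0.0000e+00  0.0000e+00  1.0000e+00]]
 turn [-0.236, 0.296, 1.328] shift [-0.3884, -0.4396, 0.0668] rows 14.2
```

{"name": "arm_command", "arguments": {
  "steps": [
    [[-0.236,0.296,1.328],[-0.388,-0.44,0.067],-1],
    [[-0.236,0.296,1.328],[-0.388,-0.44,0.067],-1],
    [[-0.236,0.296,1.328],[-0.388,-0.44,0.067],-1],
    [[-0.236,0.296,1.328],[-0.388,-0.44,0.067],-1],
    [[-0.236,0.296,1.328],[-0.388,-0.44,0.067],-1],
    [[-0.236,0.296,1.328],[-0.388,-0.44,0.067],-1],
    [[-0.236,0.296,1.328],[-0.388,-0.44,0.067],-1],
    [[-0.236,0.296,1.328],[-0.388,-0.44,0.067],-1],
    [[-0.236,0.296,1.328],[-0.388,-0.44,0.067],-1],
    [[-0.236,0.296,1.328],[-0.388,-0.44,0.067],-1],
    [[-0.236,0.296,1.328],[-0.388,-0.44,0.067],-1],
    [[-0.236,0.296,1.328],[-0.388,-0.44,0.067],-1]
  ],
  "squeeze": 60
}}

```text
time: 1.1
tool_pos: [382.1, 48.5, 157.4]
tool_rot: [0.762, 0.624, 0.136, -0.111]
contact_force: [1.3, 1.0, 0.8]
width: 1.0
```

```bash
python3 - <<'E'
from h import *
T,s=cur(); g=scoop(431.3,76.8,0,79)@G; pre=g.copy(); pre[:3,3]-=110*g[:3,2]
print(s["time"],s["joints"].round(3),s["tool_pos"].round()); step(T,pre)
p,d=env.capture("wrist"); cv2.imwrite("pics/w1.png",p[...,::-1]); np.savez("w1.npz",p=p,d=d)
E
```

```text
1.1 [-0.501 -0.363  2.234  0.341  1.39  -0.384] [382.  49. 157.]
 turn [0.003, -0.003, -0.006] shift [-0.0754, 0.0435, -0.0172] rows 2.1
```

View pics/w1.png

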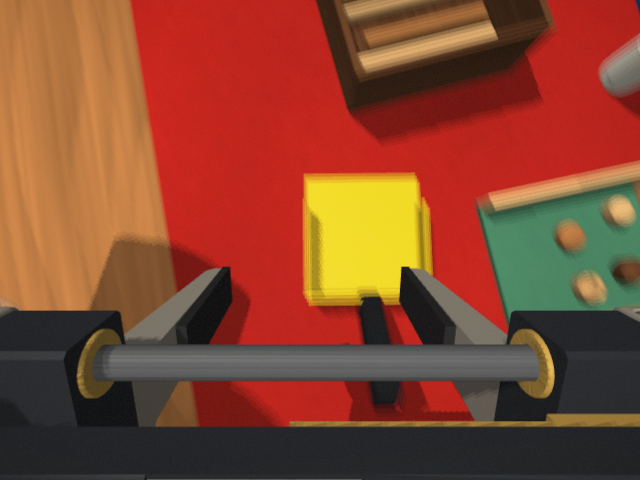

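The wrist view shows the scoop pan at (360,240) and its handle at (378,350). Both are square to the fingers. Next I'll finish the approach.

{"name": "arm_command", "arguments": {
  "steps": [
    [[0,0,0],[-0.06,0.035,-0.014],-1],
    [[0,0,0],[-0.06,0.035,-0.014],-1],
    [[0,0,0],[-0.06,0.035,-0.014],-1],
    [[0,0,0],[-0.06,0.035,-0.014],-1]
  ]
}}

```text
time: 1.48
tool_pos: [405.2, -16.3, 150.1]
tool_rot: [0.76, 0.625, 0.135, -0.112]
contact_force: [0.2, 0.2, -0.0]
width: 1.002
```

```bash
python3 - <<'E'
from h import *
T,s=cur(); print(s["time"],s["joints"].round(3),s["joint_velocities"].round(2),s["tool_pos"].round(1))
p,d=env.capture("wrist"); cv2.imwrite("pics/w2.png",p[...,::-1])
P=cloud("wrist",d); h=cv2.cvtColor(p,cv2.COLOR_RGB2HSV)
m=(h[...,0]>22)&(h[...,0]<35)&(h[...,1]>150)&(d>0)
q=P[m]; print(len(q),np.percentile(q[:,2],[2,50,98]).round(1))
r=cv2.minAreaRect(q[q[:,2]<8][:,:2].astype(np.float32)); print(r, cv2.boxPoints(r).round().tolist())
# mouth edge via contour of mask rays at z=3
c=max(cv2.findContours(m.astype(np.uint8),cv2.RETR_EXTERNAL,cv2.CHAIN_APPROX_NONE)[0],key=cv2.contourArea)
print(cv2.boxPoints(cv2.minAreaRect(c)).round().tolist())
k=(h[...,2]<60)&(P[...,2]>20)&(P[...,2]<112)&(abs(P[...,0]-415)<40)&(abs(P[...,1])<50)&(d>0)
for a in range(40,110,12):
    s_=P[k&(P[...,2]>=a)&(P[...,2]<a+12)]
    if len(s_): print(a,len(s_),s_.mean(0).round(1))
g=scoop(431.3,76.8,0,79)@G; step(T,g)
E
```

```text
1.4833 [-0.616 -0.225  2.143  0.325  1.384 -0.509] [ 0.04 -0.04  0.03  0.01  0.01  0.01] [405.2 -16.3 150.1]
13847 [ 0.9  2.7 35.5]
((434.87518310546875, 87.0335464477539), (122.2547607421875, 119.56604766845703), 79.0030746459961) [[365.0, 38.0], [482.0, 16.0], [505.0, 136.0], [388.0, 158.0]]
[[264.0, 231.0], [264.0, 115.0], [392.0, 115.0], [392.0, 231.0]]
40 215 [424.5  22.   46.2]
52 250 [422.5  12.   58.2]
64 287 [420.7   2.   70.2]
76 338 [418.6  -7.8  82.1]
88 681 [414.9 -27.   95.2]
100 610 [414.6 -29.6 103.6]
 turn [-0.0, -0.003, -0.002] shift [-0.0179, 0.008, 0.1062] rows 2.6
```

```bash
python3 - <<'E'
from h import *
T,s=cur(); g=scoop(433.5,76.7,0,79)@G; step(T,g); print(s["tool_pos"].round(1))
E
```

```text
turn [-0.001, -0.003, -0.0] shift [-0.0185, 0.0107, 0.1061] rows 2.6
[404.8 -15.2 150.1]
```

Align first, then descend, then close.

{"name": "arm_command", "arguments": {
  "steps": [
    [[0,-0.003,0],[-0.0185,0.0107,0.02],-1],
    [[0,-0.003,0],[-0.0185,0.0107,0.05],-1],
    [[0,-0.003,0],[-0.0185,0.0107,0.08],-1],
    [[0,-0.003,0],[-0.0185,0.0107,0.106],-1],
    [[0,-0.003,0],[-0.0185,0.0107,0.106],-1],
    [[0,-0.003,0],[-0.0185,0.0107,0.106],-1],
    [[0,-0.003,0],[-0.0185,0.0107,0.106],-1]
  ]
}}

```text
time: 2.12
tool_pos: [420.1, 1.0, 45.9]
tool_rot: [0.759, 0.627, 0.134, -0.109]
contact_force: [0.4, -0.8, 0.0]
width: 1.0
```

{"name": "arm_command", "arguments": {
  "steps": [
    [[0,0,0],[0,0,0],1],
    [[0,0,0],[0,0,0],1],
    [[0,0,0],[0,0,0],1],
    [[0,0,0],[0,0,0],1],
    [[0,0,0],[0,0,0],1],
    [[0,0,0],[0,0,0],1],
    [[0,0,0],[0,0,0],1],
    [[0,0,0],[0,0,0],1],
    [[0,0,0],[0,0,0],1],
    [[0,0,0],[0,0,0],1]
  ],
  "squeeze": 60
}}

```text
time: 2.95
tool_pos: [419.4, 0.9, 44.5]
tool_rot: [0.76, 0.627, 0.134, -0.11]
contact_force: [0.9, -0.7, -0.2]
width: 0.299
```

```bash
python3 - <<'E'
from h import *
T,s=cur(); S=T@np.linalg.inv(G); print(s["time"],s["width"]*92,s["contact_force"],s["tool_pos"],"nominal scoop",S[:3,3].round(1),R.from_matrix(S[:3,:3]).as_euler("ZYX",degrees=True).round(2))
p,d=env.capture("wrist");P=cloud("wrist",d); h=cv2.cvtColor(p,cv2.COLOR_RGB2HSV)
m=(h[...,0]>22)&(h[...,0]<35)&(h[...,1]>150)&(d>0); q=P[m]; q=q[q[:,2]<9]
r=cv2.minAreaRect(q[:,:2].astype(np.float32)); print(r)
s1=scoop(433.5,76.7,100,79)@G; step(T,s1,"lift")
s2=scoop(440,26,100,0.5)@G; step(s1,s2,"turn")
E
```

```text
2.95 27.47033499320656 [ 0.85014265 -0.69722005 -0.20865442] [419.41161179   0.86509559  44.47973894] nominal scoop [4.34e+02 7.59e+01 3.00e-01] [ 7.901e+01  6.000e-02 -3.000e-02]
((437.2222900390625, 85.05975341796875), (122.0086441040039, 116.09664154052734), 79.17086791992188)
lift turn [0.0, 0.001, 0.0] shift [0.0346, -0.0006, -0.0935] rows 2.4
turn turn [-0.469, -0.0, 1.287] shift [0.012, -0.0589, 0.0044] rows 11.0
```

{"name": "arm_command", "arguments": {
  "steps": [
    [[0,0,0],[0,0,0],1],
    [[0,0,0],[0,0,0],1],
    [[0,0,0],[0,0,0],1],
    [[0,0,0],[0,0,0],1],
    [[0,0,0],[0,0,0],1],
    [[0,0,0],[0,0,0],1]
  ]
}}

```text
time: 3.5
tool_pos: [419.5, 0.8, 44.5]
tool_rot: [0.76, 0.627, 0.134, -0.11]
contact_force: [0.4, -0.5, -1.1]
width: 0.213
```

```bash
python3 - <<'E'
from h import *
T,s=cur(); S=T@np.linalg.inv(G); print(s["time"],s["width"]*92,s["contact_force"],"nominal scoop",S[:3,3].round(1),R.from_matrix(S[:3,:3]).as_euler("ZYX",degrees=True).round(2))
s1=scoop(434,76,80,79)@G; step(T,s1,"lift")
s2=scoop(450,26,80,0.5)@G; step(s1,s2,"turn")
E
```

```text
3.5 19.599956941137847 [ 0.37500653 -0.4656741  -1.08758665] nominal scoop [4.341e+02 7.580e+01 3.000e-01] [ 7.901e+01  7.000e-02 -4.000e-02]
lift turn [0.001, 0.001, 0.0] shift [0.0272, -0.0, -0.0748] rows 1.9
turn turn [-0.469, -0.0, 1.287] shift [0.0143, -0.0497, 0.0052] rows 11.0
```

{"name": "arm_command", "arguments": {
  "steps": [
    [[0,0,0],[0.007,0,-0.019],1],
    [[0,0,0],[0.018,0,-0.05],1],
    [[0,0,0],[0.027,0,-0.075],1],
    [[0,0,0],[0.027,0,-0.075],1],
    [[0,0,0],[0.027,0,-0.075],1]
  ]
}}

```text
time: 3.92
tool_pos: [420.2, 0.1, 125.1]
tool_rot: [0.76, 0.627, 0.134, -0.108]
contact_force: [-0.6, 0.0, -1.7]
width: 0.215
```

{"name": "arm_command", "arguments": {
  "steps": [
    [[-0.469,0,1.287],[0.014,-0.05,0.005],1],
    [[-0.469,0,1.287],[0.014,-0.05,0.005],1],
    [[-0.469,0,1.287],[0.014,-0.05,0.005],1],
    [[-0.469,0,1.287],[0.014,-0.05,0.005],1],
    [[-0.469,0,1.287],[0.014,-0.05,0.005],1],
    [[-0.469,0,1.287],[0.014,-0.05,0.005],1],
    [[-0.469,0,1.287],[0.014,-0.05,0.005],1],
    [[-0.469,0,1.287],[0.014,-0.05,0.005],1],
    [[-0.469,0,1.287],[0.014,-0.05,0.005],1],
    [[-0.469,0,1.287],[0.014,-0.05,0.005],1],
    [[-0.469,0,1.287],[0.014,-0.05,0.005],1],
    [[-0.469,0,1.287],[0.014,-0.05,0.005],1]
  ]
}}

```text
time: 4.92
tool_pos: [371.3, 26.2, 121.6]
tool_rot: [0.985, 0.003, 0.172, -0.001]
contact_force: [-1.0, 1.6, -2.4]
width: 0.211
```

```bash
python3 - <<'E'
from h import *
T,s=cur(); S=T@np.linalg.inv(G); print(s["time"],s["width"]*92,s["joints"].round(2),s["contact_force"],"nominal scoop",S[:3,3].round(1),R.from_matrix(S[:3,:3]).as_euler("ZYX",degrees=True).round(2))
p,d=env.capture("wrist"); cv2.imwrite("pics/w3.png",p[...,::-1]); np.savez("w3.npz",p=p,d=d); P=cloud("wrist",d); h=cv2.cvtColor(p,cv2.COLOR_RGB2HSV)
H,Sa=h[...,0],h[...,1]
m=(H>22)&(H<35)&(Sa>150)&(d>0); q=P[m]; L=(q-S[:3,3])@S[:3,:3]
print("scoop frame yellow pts", np.percentile(L,[1,5,50,95,99],axis=0).round(1).tolist())
fl=L[(abs(L[:,2])<12)&(abs(L[:,1])<50)&(L[:,0]>-40)]; print("floor plane fit z=ax+by+c",np.linalg.lstsq(np.c_[fl[:,:2],np.ones(len(fl))],fl[:,2],rcond=None)[0].round(4))
g=(H>60)&(H<90)&(Sa>80)&(d>0); q=P[g]; q=q[abs(q[:,2]-8)<5]; print("tray floor",len(q),np.median(q[:,2]),cv2.boxPoints(cv2.minAreaRect(q[:,:2].astype(np.float32))).round().tolist())
E
```

```text
4.9167 19.38411990011783 [-0.38 -0.75  2.53  0.15  1.04  1.14] [-1.00799151  1.63695958 -2.35264602] nominal scoop [447.6  26.6  77.2] [0.33 0.2  0.02]
scoop frame yellow pts [[-49.9, -57.3, 0.4], [-46.8, -55.6, 1.0], [7.2, -0.4, 2.4], [64.5, 54.3, 28.0], [70.6, 56.2, 35.6]]
floor plane fit z=ax+by+c [-5.2000e-03  1.4000e-03  2.2597e+00]
tray floor 9038 7.651366073229498 [[562.0, 87.0], [564.0, -39.0], [638.0, -38.0], [636.0, 88.0]]
```

View pics/w3.png

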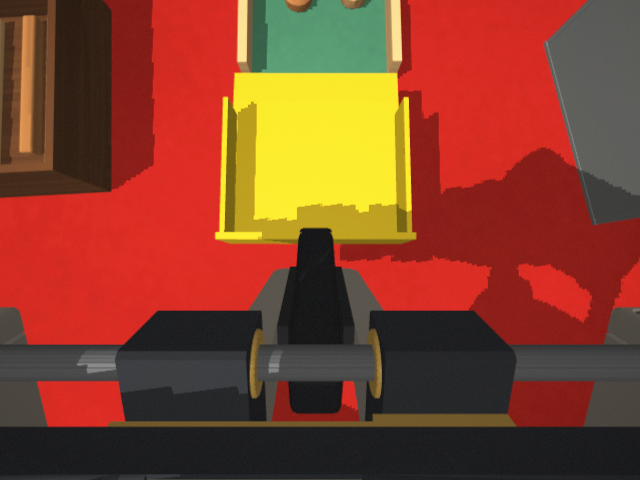

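```bash
cat >> h.py <<'E'
def st():
    T,s=cur(); S=T@np.linalg.inv(G); lip=S@[72,0,0,1]; print("t",round(s["time"],2),"w",round(s["width"]*92,1),"F",s["contact_force"].round(1),"lip",lip[:3].round(1),"ypr",R.from_matrix(S[:3,:3]).as_euler("ZYX",degrees=True).round(2),"j",s["joints"].round(2)); return T,s
E
python3 - <<'E'
from h import *
T,s=st(); a=scoop(565,23.8,45,.8,-3.5,ref="l")@G; b=scoop(585,24.2,11,.8,-3.5,ref="l")@G; step(T,a,"a"); step(T,b,"b")
E
```

```text
t 4.97 w 19.5 F [-0.1 -0.5 -1.6] lip [519.6  27.6  76.9] ypr [0.5  0.22 0.01] j [-0.38 -0.75  2.53  0.15  1.04  1.13]
a turn [0.001, -0.057, -0.005] shift [0.0373, 0.0049, 0.0384] rows 1.3
b turn [0.001, -0.057, -0.005] shift [0.0447, 0.0047, 0.0771] rows 2.1
```

{"name": "arm_command", "arguments": {
  "steps": [
    [[0,-0.057,-0.005],[0.02,0.005,0.01],1],
    [[0,-0.057,-0.005],[0.037,0.005,0.038],1],
    [[0,-0.057,-0.005],[0.041,0.005,0.057],1],
    [[0,-0.057,-0.005],[0.0447,0.0047,0.077],1],
    [[0,-0.057,-0.005],[0.0447,0.0047,0.077],1],
    [[0,-0.057,-0.005],[0.0447,0.0047,0.077],1]
  ]
}}

```text
time: 5.47
tool_pos: [439.3, 21.2, 64.7]
tool_rot: [0.99, 0.007, 0.143, -0.0]
contact_force: [0.1, 0.8, -0.9]
width: 0.212
```

```bash
python3 - <<'E'
from h import *
T,s=st(); a=scoop(585,24.2,8,.8,-3.5,ref="l")@G; step(T,a,"a")
p,d=env.capture("wrist"); np.savez("w4.npz",p=p,d=d); P=cloud("wrist",d); h=cv2.cvtColor(p,cv2.COLOR_RGB2HSV); cv2.imwrite("pics/w4.png",p[...,::-1])
H,Sa=h[...,0],h[...,1]; S=T@np.linalg.inv(G)
m=(H>22)&(H<35)&(Sa>150)&(d>0)&(P[...,0]<600); q=P[m]; L=(q-S[:3,3])@S[:3,:3]; print(np.percentile(L,[1,50,99],axis=0).round(1).tolist())
f=q[(L[:,0]>60)&(L[:,2]<6)]; print("lip top z",f[:,2].mean() if len(f) else None, len(f))
g=(H>60)&(H<90)&(Sa>80)&(d>0); q=P[g]; q=q[abs(q[:,2]-8)<6]; print("tray floor",len(q),np.median(q[:,2]),cv2.boxPoints(cv2.minAreaRect(q[:,:2].astype(np.float32))).round().tolist())
E
```

```text
t 5.47 w 19.5 F [ 0.1  0.8 -0.9] lip [584.7  23.3  11.3] ypr [ 0.85  3.6  -0.07] j [-0.29 -0.26  2.35  0.12  0.79  1.19]
a turn [0.001, 0.002, 0.001] shift [-0.0008, -0.001, 0.0035] rows 0.1
[[-49.3, -58.0, 2.1], [8.0, -0.9, 3.9], [71.1, 55.6, 37.0]]
lip top z 14.703747822955124 2655
tray floor 11114 9.31978112357022 [[558.0, 93.0], [560.0, -40.0], [644.0, -39.0], [642.0, 94.0]]
```

View pics/w4.png

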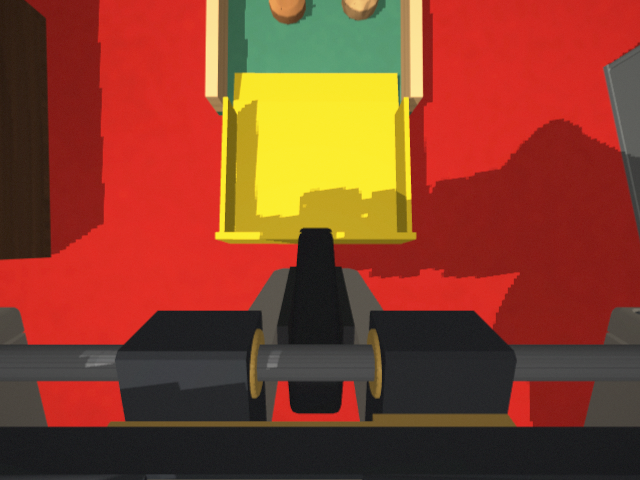

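The scoop is centred in the tray mouth, with its lip about 3 mm above the floor. I'll lower it gently until it touches.

{"name": "arm_command", "arguments": {
  "steps": [
    [[0,0,0],[0,-0.001,0.0015],1],
    [[0,0,0],[0,-0.001,0.003],1],
    [[0,0,0],[0,-0.001,0.0037],1],
    [[0,0,0],[0,-0.001,0.0037],1],
    [[0,0,0],[0,-0.001,0.0037],1]
  ]
}}

```text
time: 5.93
tool_pos: [442.7, 21.6, 64.1]
tool_rot: [0.989, 0.007, 0.146, 0.001]
contact_force: [-0.4, 0.3, -1.4]
width: 0.217
```

```bash
python3 - <<'E'
from h import *
T,s=st()
for x in (640,670,700,710): step(T,scoop(x,24.2+(x-585)*.014,7.7,.8,-3.6,ref="l")@G,x)
E
```

```text
t 5.93 w 20.0 F [-0.4  0.3 -1.4] lip [588.5  23.4  11.8] ypr [ 0.79  3.18 -0.2 ] j [-0.29 -0.26  2.35  0.12  0.77  1.19]
640 turn [0.003, -0.007, 0.001] shift [0.0488, -0.0007, 0.0179] rows 1.2
670 turn [0.003, -0.007, 0.001] shift [0.0775, -0.0007, 0.0266] rows 2.0
700 turn [0.003, -0.007, 0.001] shift [0.1063, -0.0007, 0.0353] rows 2.7
710 turn [0.003, -0.007, 0.001] shift [0.1158, -0.0007, 0.0382] rows 2.9
```

{"name": "arm_command", "arguments": {
  "steps": [
    [[0,0,0],[0,0,0],1]
  ]
}}

```text
time: 6.02
tool_pos: [442.7, 21.6, 64.0]
tool_rot: [0.989, 0.007, 0.146, 0.001]
contact_force: [1.1, 0.6, -1.4]
width: 0.216
```

```bash
python3 - <<'E'
from h import *
for i in range(3):
    T,s=st(); env.capture("wrist")
T,s=st()
E
```

```text
t 6.02 w 19.9 F [ 1.1  0.6 -1.4] lip [588.5  23.4  11.7] ypr [ 0.79  3.19 -0.19] j [-0.29 -0.26  2.35  0.12  0.77  1.19]
t 6.07 w 20.2 F [ 0.2 -0.2 -1.2] lip [588.4  23.5  11.6] ypr [ 0.79  3.2  -0.19] j [-0.29 -0.26  2.35  0.12  0.77  1.19]
t 6.12 w 19.7 F [-0.  -0.1 -1.8] lip [588.4  23.5  11.5] ypr [ 0.79  3.21 -0.19] j [-0.29 -0.26  2.35  0.12  0.77  1.19]
t 6.17 w 20.1 F [ 0.8 -0.3 -1.8] lip [588.4  23.5  11.4] ypr [ 0.79  3.21 -0.18] j [-0.29 -0.26  2.35  0.12  0.77  1.19]
```

{"name": "arm_command", "arguments": {
  "steps": [
    [[0,0,0],[0,0,0.0015],1],
    [[0,0,0],[0,0,0.0025],1],
    [[0,0,0],[0,0,0.0025],1],
    [[0,0,0],[0,0,0.0025],1]
  ]
}}

```text
time: 6.5
tool_pos: [443.2, 21.7, 61.1]
tool_rot: [0.989, 0.007, 0.146, 0.0]
contact_force: [0.4, -0.4, -1.8]
width: 0.214
```

```bash
python3 - <<'E'
from h import *
T,s=st()
E
```

```text
t 6.5 w 19.7 F [ 0.4 -0.4 -1.8] lip [588.9  23.5   8.6] ypr [ 0.79  3.25 -0.17] j [-0.29 -0.25  2.35  0.12  0.77  1.19]
```

```bash
python3 - <<'E'
from h import *
T,s=st(); a=scoop(610,24.6,7.3,.8,-3.4,ref="l")@G; step(T,a,"a")
E
```

```text
t 6.5 w 19.7 F [ 0.4 -0.4 -1.8] lip [588.9  23.5   8.6] ypr [ 0.79  3.25 -0.17] j [-0.29 -0.25  2.35  0.12  0.77  1.19]
a turn [0.003, -0.003, 0.001] shift [0.02, -0.0006, 0.007] rows 0.5
```

{"name": "arm_command", "arguments": {
  "steps": [
    [[0,0,0],[0,0,0.001],1],
    [[0,-0.002,0],[0.01,-0.0005,0.0045],1],
    [[0,-0.002,0],[0.0195,-0.001,0.0072],1],
    [[0,-0.002,0],[0.0195,-0.001,0.0072],1],
    [[0,-0.002,0],[0.0195,-0.001,0.0072],1]
  ]
}}

```text
time: 6.92
tool_pos: [464.5, 22.9, 60.3]
tool_rot: [0.989, 0.007, 0.145, 0.001]
contact_force: [0.8, 0.2, -0.0]
width: 0.217
```

```bash
python3 - <<'E'
from h import *
T,s=st()
for x in (650,680,700,709): step(T,scoop(x,24.6+(x-610)*.014,7.6,.8,-3.4,ref="l")@G,x)
E
```

```text
t 6.92 w 20.0 F [ 0.8  0.2 -0. ] lip [610.3  24.8   7.7] ypr [ 0.79  3.29 -0.18] j [-0.27 -0.17  2.29  0.11  0.75  1.22]
650 turn [0.003, -0.002, 0.001] shift [0.0382, 0.0003, 0.0113] rows 1.0
680 turn [0.003, -0.002, 0.001] shift [0.0669, 0.0003, 0.0199] rows 1.7
700 turn [0.003, -0.002, 0.001] shift [0.0861, 0.0003, 0.0257] rows 2.2
709 turn [0.003, -0.002, 0.001] shift [0.0947, 0.0003, 0.0283] rows 2.4
```

{"name": "arm_command", "arguments": {
  "steps": [
    [[0,0,0],[0.008,0,0.0024],1],
    [[0,0,0],[0.016,0,0.0048],1],
    [[0,0,0],[0.024,0,0.0071],1],
    [[0,0,0],[0.032,0,0.0095],1],
    [[0,0,0],[0.04,0,0.0119],1],
    [[0,0,0],[0.048,0,0.0143],1],
    [[0,0,0],[0.056,0,0.0167],1],
    [[0,0,0],[0.064,0,0.0191],1],
    [[0,0,0],[0.072,0,0.0215],1],
    [[0,0,0],[0.08,0,0.0239],1],
    [[0,0,0],[0.08,0,0.0239],1]
  ]
}}

```text
time: 7.83
tool_pos: [549.1, 23.9, 60.2]
tool_rot: [0.989, 0.007, 0.145, 0.001]
contact_force: [1.4, -0.4, 0.6]
width: 0.214
```

```bash
python3 - <<'E'
from h import *
T,s=st()
p,d=env.capture("wrist"); cv2.imwrite("pics/w5.png",p[...,::-1]); np.savez("w5.npz",p=p,d=d); P=cloud("wrist",d)
h=cv2.cvtColor(p,cv2.COLOR_RGB2HSV); q=P[(abs(P[...,2]-55)<6)&(P[...,0]>690)&(P[...,0]<740)&(abs(P[...,1]-26)<60)]; print("fence",len(q),np.percentile(q[:,0],[2,50,98]) if len(q) else "")
for x in (700,705,710,712): step(T,scoop(x,24.6+(x-610)*.014,7.6,.8,-3.4,ref="l")@G,x)
E
```

```text
t 7.83 w 19.7 F [ 1.4 -0.4  0.6] lip [694.8  25.8   7.6] ypr [ 0.79  3.29 -0.19] j [-0.21  0.07  2.06  0.09  0.73  1.28]
fence 216 [714.69549123 716.04458567 717.09562694]
700 turn [0.003, -0.002, 0.001] shift [0.0052, 0.0002, 0.0013] rows 0.1
705 turn [0.003, -0.002, 0.001] shift [0.01, 0.0002, 0.0027] rows 0.2
710 turn [0.003, -0.002, 0.001] shift [0.0147, 0.0002, 0.0042] rows 0.4
712 turn [0.003, -0.002, 0.001] shift [0.0167, 0.0002, 0.0048] rows 0.4
```

View pics/w5.png

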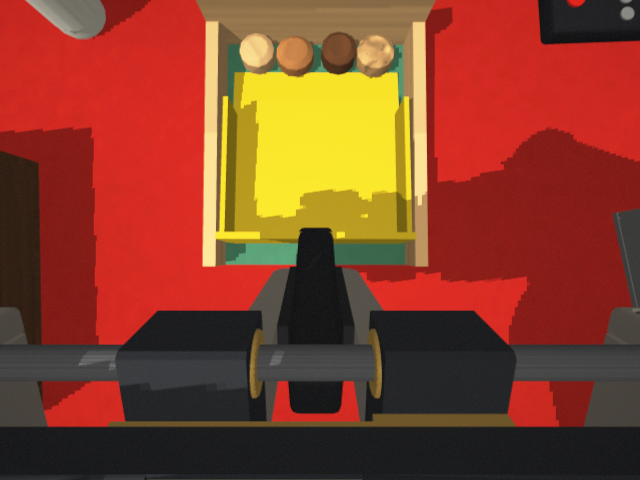

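The four offcuts stand in a row in front of the lip, at about (257,50), (295,55), (338,52) and (375,55), close to the fence. I'll push on slowly so the lip goes under them.

{"name": "arm_command", "arguments": {
  "steps": [
    [[0,0,0],[0.003,0,0.0009],1],
    [[0,0,0],[0.006,0,0.0018],1],
    [[0,0,0],[0.009,0,0.0026],1],
    [[0,0,0],[0.012,0,0.0035],1],
    [[0,0,0],[0.015,0,0.0044],1],
    [[0,0,0],[0.015,0,0.0044],1]
  ]
}}

```text
time: 8.38
tool_pos: [563.6, 24.3, 60.3]
tool_rot: [0.989, 0.007, 0.145, 0.001]
contact_force: [-0.6, 0.9, 1.9]
width: 0.211
```

```bash
python3 - <<'E'
from h import *
T,s=st()
p,d=env.capture("wrist"); cv2.imwrite("pics/w6.png",p[0:300,180:460][:,:,::-1]); P=cloud("wrist",d)
q=P[(abs(P[...,2]-55)<6)&(P[...,0]>690)&(P[...,0]<750)&(abs(P[...,1]-26)<60)]; print("fence",len(q),np.percentile(q[:,0],[2,50,98]) if len(q) else "")
for x in (707,710,712): step(T,scoop(x,24.6+(x-610)*.014,7.6,.8,-3.4,ref="l")@G,x)
E
```

```text
t 8.38 w 19.4 F [-0.6  0.9  1.9] lip [709.3  26.1   7.6] ypr [ 0.78  3.31 -0.18] j [-0.21  0.1   2.02  0.09  0.74  1.29]
fence 5115 [715.72492134 720.19855995 727.54503728]
707 turn [0.003, -0.002, 0.001] shift [-0.0021, 0.0003, -0.0008] rows 0.1
710 turn [0.003, -0.002, 0.001] shift [0.0008, 0.0003, 0.0] rows 0.0
712 turn [0.003, -0.002, 0.001] shift [0.0027, 0.0003, 0.0006] rows 0.1
```

View pics/w6.png

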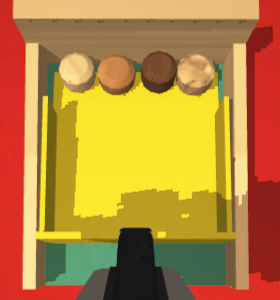

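All four offcuts are on the lip against the fence, in a row at crop y≈72 with yellow showing beside and in front of them. Before tilting I'll fit a rough kinematic model, because joint 5 may get close to its range limit in the tilt and the dump.

```bash
cat > kin.py <<'E'
from h import *
from scipy.optimize import least_squares
def fk(q,k):
    h,L1,a,L2,d,Lt=k; Y=lambda t:R.from_euler("y",t).as_matrix(); Z=lambda t:R.from_euler("z",t).as_matrix()
    A2=Z(q[0])@Y(q[1]); A3=A2@Y(q[2]); A5=A3@Z(q[3])@Y(q[4]); p=np.array([0,0,h])+Z(q[0])@[0,d,0]+A2@[0,0,L1]+A3@[a,0,L2]+A5@[0,0,Lt]
    return p,A5@Z(q[5]+C)
C=-np.pi/2
D=[([.9409,.159,1.5982,0,1.3862,-.2101],(234,524.5,213.6)),([-.616,-.225,2.143,.325,1.384,-.509],(405.2,-16.3,150.1)),([-.38,-.75,2.53,.15,1.04,1.14],(371.3,26.2,121.6)),([-.21,.10,2.02,.09,.74,1.29],(563.6,24.3,60.3)),([-.29,-.26,2.35,.12,.79,1.19],(439.3,21.2,64.7))]
s=env.observe(); D.append((s["joints"],s["tool_pos"]))
res=least_squares(lambda k:np.concatenate([fk(np.array(q),k)[0]-p for q,p in D]),[300,400,0,400,120,250])
K=res.x
lo=np.array([-2.91,-.94,.18,-1.29,.17,-3]);hi=np.array([2.91,2.29,2.7,4.43,2.64,3])
def ik(T,q0):
    f=lambda q:(lambda pr:np.r_[(pr[0]-T[:3,3])/100,(R.from_matrix(pr[1].T@T[:3,:3])).as_rotvec()])(fk(q,K))
    r=least_squares(f,np.clip(q0,lo+1e-3,hi-1e-3),bounds=(lo,hi)); return r.x,np.abs(r.fun).max()
E
python3 - <<'E'
from kin import *
print(K.round(1),np.abs(res.fun).max().round(1)); print(fk(s["joints"],K)[1].round(2),R.from_quat(s["tool_rot"]).as_matrix().round(2))
q=s["joints"]
for x,z,n in [(711,9,0),(711,27,8),(711,45,16),(710,62,24),(705,110,24),(690,180,24),(640,220,24)]:
    q,e=ik(scoop(x,26,z,.8,n,ref="l")@G,q); print(x,z,n,q.round(2),e.round(3))
E
```

```text
[289.3 386.3  41.9 517.2 120.3 319.9] 2.7
[[-0.96 -0.01  0.29]
 [-0.01  1.    0.  ]
 [-0.29 -0.   -0.96]] [[ 0.96  0.01  0.29]
 [ 0.01 -1.    0.  ]
 [ 0.29  0.   -0.96]]
711 9 0 [-0.22  0.08  2.08  0.13  0.65 -1.89] 0.0
711 27 8 [-0.25  0.    2.21  0.27  0.47 -2.04] 0.0
711 45 16 [-0.27 -0.04  2.32  0.6   0.3  -2.39] 0.0
710 62 24 [-0.29 -0.04  2.39  1.21  0.21 -3.  ] 0.034
705 110 24 [-0.31 -0.2   2.43  0.91  0.28 -2.7 ] 0.0
690 180 24 [-0.33 -0.44  2.43  0.54  0.47 -2.31] 0.0
640 220 24 [-0.39 -0.75  2.52  0.44  0.7  -2.22] 0.0
```

```bash
sed -i 's/^C=.*/C=np.pi\/2/' kin.py; python3 - <<'E'
from kin import *
print(np.abs(fk(s["joints"],K)[1]-R.from_quat(s["tool_rot"]).as_matrix()).max())
q=s["joints"]
for x,z,n in [(711,9,0),(711,27,8),(711,38,12),(711,75,12),(708,110,16),(690,140,20),(660,180,22),(620,200,22)]:
    q,e=ik(scoop(x,26,z,.8,n,ref="l")@G,q); print(x,z,n,q.round(2),e.round(3))
for yaw in (-10,-29,-50,-79):
    print("yaw",yaw); qq=q; m=np.array([np.cos(np.radians(yaw)),np.sin(np.radians(yaw))]); l=np.array([526,-296])-20*m
    for z,n in [(190,20),(190,0),(160,-20),(140,-40),(130,-60),(130,-70)]:
        T=scoop(*l,z,yaw,n,ref="l"); qq,e=ik(T@G,qq); print(z,n,qq.round(2),e.round(3))
E
```

```text
4.440892098500626e-16
711 9 0 [-0.22  0.08  2.08  0.13  0.65  1.25] 0.0
711 27 8 [-0.25  0.    2.21  0.27  0.47  1.1 ] 0.0
711 38 12 [-0.26 -0.03  2.27  0.39  0.39  0.97] 0.0
711 75 12 [-0.26 -0.11  2.26  0.32  0.48  1.05] 0.0
708 110 16 [-0.28 -0.21  2.31  0.39  0.46  0.98] 0.0
690 140 20 [-0.31 -0.35  2.4   0.48  0.46  0.89] 0.0
660 180 22 [-0.35 -0.56  2.48  0.45  0.58  0.9 ] 0.0
620 200 22 [-0.41 -0.81  2.56  0.42  0.75  0.93] 0.0
yaw -10
190 20 [-1.44 -0.69  2.5   0.72  1.19  0.08] 0.0
190 0 [-1.12 -0.48  2.16  0.3   1.27  0.56] 0.0
160 -20 [-0.87 -0.14  1.83 -0.    1.46  0.87] 0.0
140 -40 [-0.71  0.22  1.45 -0.18  1.77  1.03] 0.0
130 -60 [-0.61  0.62  1.02 -0.32  2.13  1.06] 0.0
130 -70 [-0.57  0.83  0.77 -0.42  2.32  1.01] 0.0
yaw -29
190 20 [-1.07 -0.94  2.59  0.42  0.95  0.86] 0.034
190 0 [-0.9  -0.58  2.22  0.14  1.18  1.15] 0.0
160 -20 [-0.78 -0.17  1.85 -0.    1.46  1.3 ] 0.0
140 -40 [-0.71  0.22  1.45 -0.07  1.81  1.36] 0.0
130 -60 [-0.67  0.64  1.   -0.13  2.2   1.37] 0.0
130 -70 [-0.66  0.86  0.72 -0.18  2.42  1.34] 0.0
yaw -50
190 20 [-0.46 -0.66  2.48 -0.41  0.71  2.22] 0.0
190 0 [-0.58 -0.46  2.15 -0.11  1.12  1.9 ] 0.0
160 -20 [-0.66 -0.14  1.82  0.    1.46  1.78] 0.0
140 -40 [-0.71  0.22  1.45  0.06  1.81  1.73] 0.0
130 -60 [-0.75  0.62  1.03  0.1   2.19  1.73] 0.0
130 -70 [-0.76  0.83  0.78  0.13  2.4   1.74] 0.0
yaw -79
190 20 [-0.16 -0.08  2.02 -0.65  1.04  3.  ] 0.098
190 0 [-0.31 -0.11  1.87 -0.32  1.23  2.73] 0.0
160 -20 [-0.53 -0.    1.69  0.    1.45  2.42] 0.0
140 -40 [-0.72  0.22  1.46  0.21  1.74  2.24] 0.0
130 -60 [-0.84  0.51  1.17  0.38  2.05  2.18] 0.0
130 -70 [-0.89  0.68  1.    0.47  2.21  2.19] 0.0
```

```bash
python3 - <<'E'
from h import *
T,s=st()
for x,z,n in [(710.5,8.5,-1),(710.5,13,2),(710.5,20,5),(710.5,29,8.5),(710.5,37,12),(710.5,48,12.5),(710.5,60,13),(709,75,14),(706,92,15),(700,110,17),(692,130,18),(685,140,18)]:
    step(T,scoop(x,26.1,z,.8,n,ref="l")@G,(z,n))
E
```

```text
t 8.43 w 19.5 F [ 1.  -0.2  1. ] lip [709.3  26.2   7.6] ypr [ 0.78  3.29 -0.18] j [-0.21  0.1   2.02  0.09  0.73  1.29]
(8.5, -1) turn [0.003, 0.04, 0.001] shift [-0.0022, 0.0003, 0.0046] rows 0.3
(13, 2) turn [0.003, 0.092, 0.001] shift [-0.0053, 0.0003, 0.0071] rows 0.7
(20, 5) turn [0.003, 0.145, 0.001] shift [-0.0073, 0.0003, 0.0074] rows 1.2
(29, 8.5) turn [0.003, 0.206, 0.001] shift [-0.0089, 0.0003, 0.0073] rows 1.6
(37, 12) turn [0.003, 0.267, 0.001] shift [-0.0103, 0.0003, 0.0083] rows 2.1
(48, 12.5) turn [0.003, 0.276, 0.001] shift [-0.0076, 0.0003, -0.001] rows 2.2
(60, 13) turn [0.003, 0.284, 0.001] shift [-0.0047, 0.0003, -0.0112] rows 2.3
(75, 14) turn [0.003, 0.302, 0.001] shift [-0.0027, 0.0003, -0.0235] rows 2.4
(92, 15) turn [0.003, 0.319, 0.001] shift [-0.0016, 0.0003, -0.038] rows 2.6
(110, 17) turn [0.003, 0.354, 0.001] shift [-0.0037, 0.0003, -0.0518] rows 2.8
(130, 18) turn [0.003, 0.372, 0.001] shift [-0.0064, 0.0002, -0.0707] rows 3.0
(140, 18) turn [0.003, 0.372, 0.001] shift [-0.0102, 0.0002, -0.0823] rows 3.0
```

{"name": "arm_command", "arguments": {
  "steps": [
    [[0,0.04,0],[-0.0022,0,0.0046],1],
    [[0,0.065,0],[-0.0038,0,0.0055],1],
    [[0,0.092,0],[-0.0053,0,0.0065],1],
    [[0,0.118,0],[-0.0063,0,0.0068],1],
    [[0,0.145,0],[-0.0073,0,0.007],1],
    [[0,0.175,0],[-0.008,0,0.0069],1],
    [[0,0.206,0],[-0.0089,0,0.0068],1],
    [[0,0.237,0],[-0.0096,0,0.007],1],
    [[0,0.267,0],[-0.0103,0,0.0075],1],
    [[0,0.272,0],[-0.009,0,0.003],1],
    [[0,0.276,0],[-0.0076,0,-0.001],1],
    [[0,0.276,0],[-0.0076,0,-0.001],1]
  ]
}}

```text
time: 9.43
tool_pos: [555.9, 24.1, 59.8]
tool_rot: [0.96, 0.007, 0.28, -0.0]
contact_force: [0.5, -1.2, -1.7]
width: 0.215
```

```bash
python3 - <<'E'
from h import *
T,s=st()
p,d=env.capture("wrist"); cv2.imwrite("pics/w7.png",p[0:300,180:460][:,:,::-1])
for x,z,n in [(710,60,13),(709,75,14),(706,92,15),(700,110,17),(692,130,18),(685,140,18)]:
    step(T,scoop(x,26.1,z,.8,n,ref="l")@G,(z,n))
E
```

```text
t 9.43 w 19.7 F [ 0.5 -1.2 -1.7] lip [710.5  26.2  48.8] ypr [  0.85 -12.5   -0.2 ] j [-0.26 -0.05  2.27  0.38  0.4   0.99]
(60, 13) turn [0.003, 0.009, 0.002] shift [0.0048, 0.0002, -0.0086] rows 0.2
(75, 14) turn [0.003, 0.026, 0.002] shift [0.0105, 0.0002, -0.0196] rows 0.5
(92, 15) turn [0.003, 0.044, 0.002] shift [0.0155, 0.0002, -0.0333] rows 0.9
(110, 17) turn [0.003, 0.079, 0.002] shift [0.0172, 0.0002, -0.0472] rows 1.2
(130, 18) turn [0.003, 0.096, 0.002] shift [0.0198, 0.0001, -0.066] rows 1.7
(140, 18) turn [0.003, 0.096, 0.002] shift [0.0193, 0.0001, -0.0782] rows 1.9
```

View pics/w7.png

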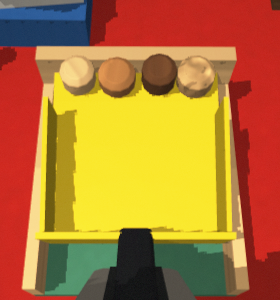

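All four offcuts are still on the lip at crop y≈75 and have not slid in yet. I'll keep lifting along the fence and tilt more once clear.

{"name": "arm_command", "arguments": {
  "steps": [
    [[0,0.005,0],[0.0024,0,-0.0043],1],
    [[0,0.009,0],[0.0048,0,-0.0086],1],
    [[0,0.018,0],[0.0076,0,-0.014],1],
    [[0,0.026,0],[0.0105,0,-0.0196],1],
    [[0,0.035,0],[0.013,0,-0.0265],1],
    [[0,0.044,0],[0.0155,0,-0.0333],1],
    [[0,0.062,0],[0.0164,0,-0.04],1],
    [[0,0.079,0],[0.0172,0,-0.0472],1],
    [[0,0.088,0],[0.0185,0,-0.056],1],
    [[0,0.096,0],[0.0198,0,-0.066],1],
    [[0,0.096,0],[0.0193,0,-0.0782],1],
    [[0,0.096,0],[0.0193,0,-0.0782],1]
  ]
}}

```text
time: 10.48
tool_pos: [530.4, 23.8, 137.8]
tool_rot: [0.945, 0.007, 0.327, -0.0]
contact_force: [0.6, -0.0, -1.9]
width: 0.214
```

```bash
python3 - <<'E'
from kin import *
T,s=st()
p,d=env.capture("wrist"); cv2.imwrite("pics/w8.png",p[0:300,180:460][:,:,::-1])
q=s["joints"]
for x,z,n in [(670,155,20),(640,175,23),(600,195,25),(560,200,25)]:
    M=scoop(x,26.1,z,.8,n,ref="l")@G; step(T,M,(z,n)); q,e=ik(M,q); print(q.round(2),e.round(3))
E
```

```text
t 10.48 w 19.7 F [ 0.6 -0.  -1.9] lip [685.2  26.  142.2] ypr [  0.88 -18.2   -0.27] j [-0.3  -0.37  2.38  0.39  0.51  0.97]
(155, 20) turn [0.003, 0.031, 0.003] shift [-0.0069, -0.0003, -0.0155] rows 0.4
[-0.33 -0.46  2.44  0.44  0.53  0.92] 0.0
(175, 23) turn [0.003, 0.084, 0.003] shift [-0.0225, -0.0006, -0.043] rows 1.2
[-0.39 -0.66  2.55  0.49  0.6   0.85] 0.0
(195, 25) turn [0.003, 0.119, 0.003] shift [-0.0444, -0.0011, -0.0788] rows 2.2
[-0.46 -0.94  2.65  0.46  0.78  0.88] 0.025
(200, 25) turn [0.003, 0.119, 0.003] shift [-0.0727, -0.0017, -0.1075] rows 3.1
[-0.39 -0.94  2.58  0.24  0.93  1.1 ] 0.178
```

View pics/w8.png

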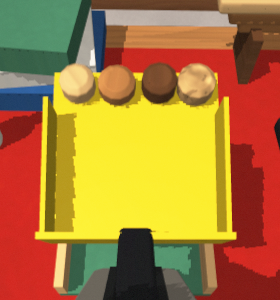

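The offcuts are still on the lip at crop y≈85, and even 18° has not made them slide. I'll back away gently and tilt to 23°.

{"name": "arm_command", "arguments": {
  "steps": [
    [[0,0.01,0],[-0.0015,0,-0.004],1],
    [[0,0.02,0],[-0.0035,0,-0.0095],1],
    [[0,0.031,0],[-0.0069,0,-0.0155],1],
    [[0,0.044,0],[-0.0105,0,-0.022],1],
    [[0,0.057,0],[-0.0142,0,-0.029],1],
    [[0,0.07,0],[-0.018,0,-0.0355],1],
    [[0,0.084,0],[-0.0215,0,-0.041],1],
    [[0,0.09,0],[-0.0225,0,-0.043],1],
    [[0,0.09,0],[-0.0225,0,-0.043],1]
  ]
}}

```text
time: 11.28
tool_pos: [485.2, 23.5, 154.7]
tool_rot: [0.93, 0.007, 0.368, -0.001]
contact_force: [-0.0, -0.1, -1.6]
width: 0.213
```

```bash
cat > where.py <<'E'
from kin import *
def offs(T,save=None):
    p,d=env.capture("wrist"); P=cloud("wrist",d); S=T@np.linalg.inv(G); L=(P-S[:3,3])@S[:3,:3]
    if save: cv2.imwrite(save,p[...,::-1])
    m=((L[...,2]>10)&(L[...,2]<26)&(abs(L[...,1])<53)&(L[...,0]>-44)&(L[...,0]<85)&(d>0)).astype(np.uint8)
    n,l,st_,c=cv2.connectedComponentsWithStats(m)
    for i in range(1,n):
        if st_[i,4]>60: print("off",st_[i,4],L[l==i].mean(0).round(1),p[l==i].mean(0).round())
E
python3 - <<'E'
from where import *
T,s=st(); offs(T)
q=s["joints"]
for x,y,z,yaw,n in [(630,0,190,-5,20),(610,-60,200,-12,18),(590,-130,205,-25,16),(560,-200,205,-35,15),(512,-280,200,-45,14)]:
    M=scoop(x,y,z,yaw,n,ref="l")@G; step(T,M,(x,y,z)); q,e=ik(M,q); print(q.round(2),e.round(3))
E
```

```text
t 11.28 w 19.6 F [-0.  -0.1 -1.6] lip [639.1  25.7 172.5] ypr [  0.85 -23.13  -0.19] j [-0.39 -0.67  2.57  0.49  0.59  0.85]
off 1052 [49.9 37.4 16.9] [219. 185. 120.]
off 1154 [38.  11.7 15.4] [194. 130.  69.]
off 2313 [ 36.3 -29.5  17.9] [163. 121.  71.]
(630, 0, 190) turn [-0.065, -0.055, 0.077] shift [0.0109, 0.01, -0.0253] rows 0.9
[-0.34 -0.7   2.5   0.26  0.68  1.17] 0.0
(610, -60, 200) turn [-0.143, -0.089, 0.171] shift [0.0082, 0.0511, -0.0488] rows 1.9
[-0.42 -0.77  2.49  0.18  0.78  1.27] 0.0
(590, -130, 205) turn [-0.284, -0.123, 0.349] shift [0.0084, 0.0877, -0.0627] rows 3.7
[-0.39 -0.72  2.43 -0.04  0.8   1.63] 0.0
(560, -200, 205) turn [-0.392, -0.138, 0.487] shift [-0.0024, 0.1342, -0.0763] rows 5.1
[-0.46 -0.71  2.42 -0.12  0.83  1.78] 0.0
(512, -280, 200) turn [-0.496, -0.152, 0.627] shift [-0.0269, 0.1931, -0.0959] rows 6.5
[-0.6  -0.72  2.42 -0.13  0.86  1.81] 0.0
```

The offcuts have slid inward, to x = 36–50 in the scoop frame. Now I'll carry them over to the bin.

{"name": "arm_command", "arguments": {
  "steps": [
    [[-0.02,-0.015,0.02],[0.003,0.002,-0.007],1],
    [[-0.04,-0.035,0.045],[0.007,0.005,-0.016],1],
    [[-0.065,-0.055,0.077],[0.0109,0.012,-0.0253],1],
    [[-0.09,-0.066,0.107],[0.0105,0.024,-0.033],1],
    [[-0.115,-0.077,0.139],[0.01,0.037,-0.041],1],
    [[-0.143,-0.089,0.171],[0.0082,0.0511,-0.0488],1],
    [[-0.19,-0.1,0.23],[0.0082,0.063,-0.0535],1],
    [[-0.237,-0.112,0.29],[0.0083,0.075,-0.058],1],
    [[-0.284,-0.123,0.349],[0.0084,0.0877,-0.0627],1],
    [[-0.32,-0.128,0.395],[0.005,0.1,-0.067],1],
    [[-0.35,-0.132,0.43],[0.002,0.11,-0.07],1],
    [[-0.37,-0.135,0.455],[0,0.118,-0.072],1]
  ]
}}

```text
time: 12.33
tool_pos: [438.4, -95.2, 208.2]
tool_rot: [0.914, -0.269, 0.29, 0.086]
contact_force: [0.2, 1.3, -2.4]
width: 0.213
```

```bash
python3 - <<'E'
from where import *
T,s=st(); offs(T)
for x,y,z,yaw,n in [(560,-200,205,-35,15),(535,-240,205,-40,15),(512,-281,200,-45,14)]:
    M=scoop(x,y,z,yaw,n,ref="l")@G; step(T,M,(x,y,z))
E
```

```text
t 12.33 w 19.6 F [ 0.2  1.3 -2.4] lip [ 568.5 -179.2  204.6] ypr [-32.83 -15.21  -0.12] j [-0.42 -0.71  2.42 -0.13  0.83  1.78]
off 2167 [-33.   27.8  16.1] [210. 159.  96.]
off 1192 [-32.8 -35.9  17.1] [210. 165. 101.]
off 958 [-33.2 -10.5  19.1] [120.  78.  44.]
(560, -200, 205) turn [-0.02, -0.004, 0.032] shift [0.004, 0.0163, 0.0017] rows 0.4
(535, -240, 205) turn [-0.07, -0.004, 0.103] shift [0.0054, 0.05, 0.0027] rows 1.2
(512, -281, 200) turn [-0.119, -0.021, 0.175] shift [0.0084, 0.0836, 0.0077] rows 2.0
```

All four offcuts are at the back wall. Next I'll move over the bin.

{"name": "arm_command", "arguments": {
  "steps": [
    [[-0.02,-0.004,0.032],[0.004,0.016,0.0017],1],
    [[-0.045,-0.004,0.068],[0.005,0.033,0.002],1],
    [[-0.07,-0.004,0.103],[0.0054,0.05,0.0027],1],
    [[-0.095,-0.013,0.14],[0.007,0.067,0.005],1],
    [[-0.119,-0.021,0.175],[0.0075,0.08,0.0077],1],
    [[-0.119,-0.021,0.175],[0.0075,0.0836,0.0077],1],
    [[-0.119,-0.021,0.175],[0.0075,0.0836,0.0077],1]
  ]
}}

```text
time: 12.97
tool_pos: [401.8, -171.1, 206.2]
tool_rot: [0.884, -0.365, 0.27, 0.112]
contact_force: [0.3, 0.1, -2.9]
width: 0.213
```

```bash
python3 - <<'E'
from where import *
T,s=st(); offs(T,"pics/w9.png"); q=s["joints"]
for z,n in [(170,0),(135,-15),(125,-30),(120,-45),(118,-60),(118,-66)]:
    M=scoop(503,-273,z,-45,n,ref="l")@G; step(T,M,(z,n)); q,e=ik(M,q); print(q.round(2),e.round(3))
E
```

```text
t 12.97 w 19.6 F [ 0.3  0.1 -2.9] lip [ 511.5 -280.3  199.4] ypr [-4.486e+01 -1.403e+01 -2.000e-02] j [-0.61 -0.74  2.43 -0.13  0.87  1.8 ]
off 4312 [-33.4   3.   17.2] [161. 121.  73.]
(170, 0) turn [-0.001, -0.245, 0.002] shift [0.0003, 0.0005, -0.0093] rows 2.0
[-0.64 -0.54  2.23 -0.05  1.1   1.73] 0.0
(135, -15) turn [-0.0, -0.507, 0.002] shift [0.0151, 0.0005, -0.0017] rows 4.1
[-0.68 -0.26  2.   -0.01  1.32  1.68] 0.0
(125, -30) turn [-0.0, -0.768, 0.002] shift [0.0482, 0.0006, -0.0052] rows 6.1
[-0.7   0.01  1.71  0.01  1.59  1.65] 0.0
(120, -45) turn [0.0, -1.03, 0.002] shift [0.0858, 0.0007, -0.0024] rows 8.2
[-0.72  0.3   1.41  0.03  1.87  1.64] 0.0
(118, -60) turn [0.001, -1.292, 0.003] shift [0.1241, 0.0008, 0.0084] rows 10.3
[-0.73  0.6   1.08  0.05  2.16  1.64] 0.0
(118, -66) turn [0.001, -1.397, 0.003] shift [0.1389, 0.0008, 0.0149] rows 11.2
[-0.73  0.72  0.93  0.05  2.29  1.64] 0.0
```

View pics/w9.png

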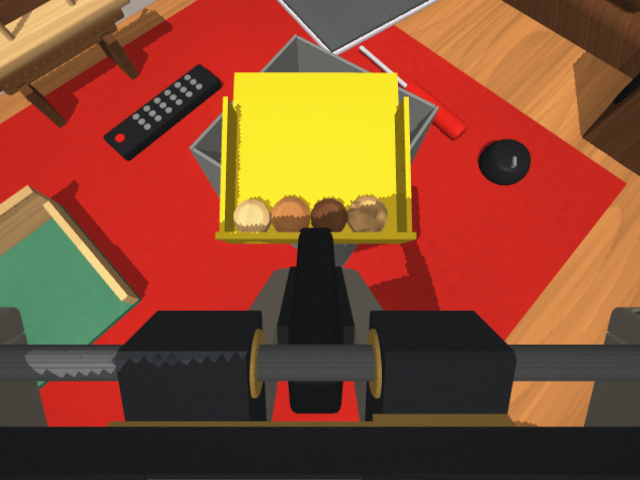

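All four are in the pan at (252,215), (291,215), (329,213) and (367,213), and the scoop is over the bin. I'll tip it now.

{"name": "arm_command", "arguments": {
  "steps": [
    [[0,-0.12,0],[0.0001,0,-0.0047],1],
    [[0,-0.245,0],[0.0003,0,-0.0093],1],
    [[0,-0.33,0],[0.005,0,-0.0068],1],
    [[0,-0.42,0],[0.01,0,-0.0042],1],
    [[0,-0.507,0],[0.0151,0,-0.002],1],
    [[0,-0.594,0],[0.026,0,-0.003],1],
    [[0,-0.68,0],[0.037,0,-0.004],1],
    [[0,-0.768,0],[0.0482,0,-0.0052],1],
    [[0,-0.855,0],[0.0607,0,-0.0043],1],
    [[0,-0.942,0],[0.0732,0,-0.0034],1],
    [[0,-1.03,0],[0.0858,0,-0.0024],1],
    [[0,-1.13,0],[0.1,0,0.001],1]
  ]
}}

```text
time: 14.02
tool_pos: [462.7, -229.9, 262.7]
tool_rot: [0.892, -0.367, -0.244, -0.101]
contact_force: [-0.2, -0.3, -1.2]
width: 0.216
```

```bash
python3 - <<'E'
from where import *
T,s=st(); offs(T)
M=scoop(503,-273,120,-45,-64,ref="l")@G; step(T,M)
E
```

```text
t 14.02 w 19.9 F [-0.2 -0.3 -1.2] lip [ 505.3 -272.   119.8] ypr [-44.7   50.68   0.08] j [-0.72  0.41  1.28  0.04  1.98  1.64]
off 156 [-42.8  31.5  17. ] [230. 204.  37.]
off 132 [-42.9 -32.4  16.1] [159. 136.  27.]
 turn [0.002, -0.233, 0.004] shift [0.0237, 0.0021, -0.0259] rows 1.9
```

{"name": "arm_command", "arguments": {
  "steps": [
    [[0,-0.12,0],[0.012,0,-0.013],1],
    [[0,-0.233,0],[0.0237,0,-0.026],1],
    [[0,-0.233,0],[0.0237,0,-0.026],1],
    [[0,-0.233,0],[0.0237,0,-0.026],1]
  ]
}}

```text
time: 14.4
tool_pos: [485.6, -253.8, 266.2]
tool_rot: [0.856, -0.353, -0.349, -0.144]
contact_force: [-0.2, 1.0, -1.7]
width: 0.215
```

```bash
python3 - <<'E'
from where import *
T,s=st(); offs(T,"pics/w10.png")
E
```

```text
t 14.4 w 19.8 F [-0.2  1.  -1.7] lip [ 502.9 -271.   113.3] ypr [-4.488e+01  6.436e+01 -3.000e-02] j [-0.73  0.69  0.98  0.05  2.24  1.64]
```

View pics/w10.png

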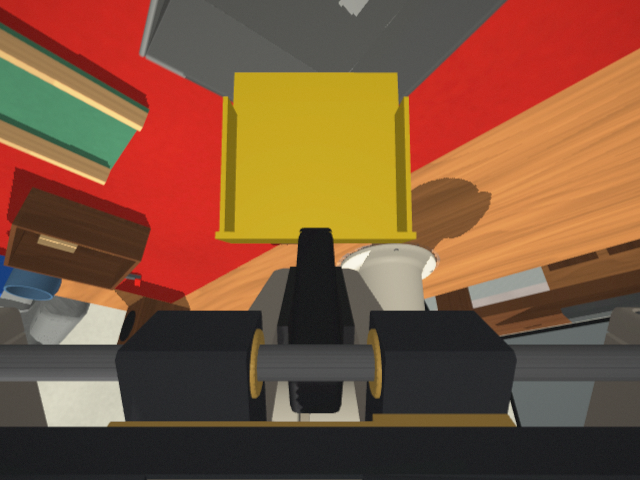

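The scoop is empty. I'll go back level and up, then lay it down in front of the tray.

```bash
python3 - <<'E'
from where import *
T,s=st(); q=s["joints"]
for a in [(505,-271,175,-45,-40),(505,-271,200,-45,-5)]:
    M=scoop(*a,ref="l")@G; step(T,M,a); q,e=ik(M,q); print(q.round(2),e.round(3))
T=M
for a in [(540,-90,190,-20,-2),(532,20,120,0,0),(532,20,60,0,0),(532,20,1,0,0)]:
    M=scoop(*a,ref="l")@G; step(T,M,a); q,e=ik(M,q); print(q.round(2),e.round(3))
E
```

```text
t 14.45 w 19.6 F [-0.4  0.3 -0.5] lip [ 503.4 -271.2  117.3] ypr [-44.83  64.04   0.  ] j [-0.73  0.68  0.98  0.05  2.24  1.64]
(505, -271, 175, -45, -40) turn [0.002, 0.42, 0.003] shift [-0.0662, -0.0015, 0.0165] rows 3.4
[-0.71  0.18  1.43  0.03  1.87  1.65] 0.0
(505, -271, 200, -45, -5) turn [0.001, 1.03, 0.003] shift [-0.0755, -0.0017, 0.0914] rows 8.2
[-0.65 -0.46  2.09 -0.04  1.26  1.71] 0.0
(540, -90, 190, -20, -2) turn [0.124, 0.052, -0.418] shift [-0.0937, -0.0907, -0.0069] rows 3.5
[-0.42 -0.64  2.24  0.02  1.23  1.5 ] 0.0
(532, 20, 120, 0, 0) turn [0.236, 0.083, -0.749] shift [-0.1666, -0.1199, 0.0514] rows 6.3
[-0.38 -0.74  2.44  0.14  1.12  1.15] 0.0
(532, 20, 60, 0, 0) turn [0.236, 0.083, -0.749] shift [-0.1821, -0.1199, 0.1094] rows 6.3
[-0.38 -0.66  2.52  0.16  0.96  1.12] 0.0
(532, 20, 1, 0, 0) turn [0.236, 0.083, -0.749] shift [-0.1974, -0.1199, 0.1664] rows 6.8
[-0.38 -0.51  2.57  0.18  0.76  1.08] 0.0
```

{"name": "arm_command", "arguments": {
  "steps": [
    [[0,0.11,0],[-0.016,0,0.004],1],
    [[0,0.21,0],[-0.033,0,0.008],1],
    [[0,0.32,0],[-0.05,0,0.012],1],
    [[0,0.42,0],[-0.066,0,0.0165],1],
    [[0,0.52,0],[-0.068,0,0.029],1],
    [[0,0.62,0],[-0.069,0,0.041],1],
    [[0,0.73,0],[-0.071,0,0.054],1],
    [[0,0.83,0],[-0.0725,0,0.066],1],
    [[0,0.93,0],[-0.074,0,0.079],1],
    [[0,1.03,0],[-0.0755,0,0.0914],1],
    [[0,1.03,0],[-0.0755,0,0.0914],1]
  ]
}}

```text
time: 15.37
tool_pos: [396.0, -164.3, 254.9]
tool_rot: [0.917, -0.377, 0.121, 0.05]
contact_force: [-1.8, 0.5, -2.9]
width: 0.215
```

{"name": "arm_command", "arguments": {
  "steps": [
    [[0.04,0.017,-0.14],[-0.031,-0.03,-0.0023],1],
    [[0.08,0.035,-0.28],[-0.062,-0.06,-0.0046],1],
    [[0.124,0.052,-0.418],[-0.0937,-0.0907,-0.0069],1],
    [[0.15,0.06,-0.5],[-0.112,-0.098,0.007],1],
    [[0.18,0.068,-0.58],[-0.13,-0.105,0.022],1],
    [[0.21,0.075,-0.67],[-0.148,-0.112,0.037],1],
    [[0.236,0.083,-0.749],[-0.1666,-0.1199,0.0514],1],
    [[0.236,0.083,-0.749],[-0.174,-0.1199,0.08],1],
    [[0.236,0.083,-0.749],[-0.178,-0.1199,0.095],1],
    [[0.236,0.083,-0.749],[-0.178,-0.1199,0.095],1]
  ]
}}

```text
time: 16.2
tool_pos: [379.5, 19.7, 118.7]
tool_rot: [0.985, 0.002, 0.172, -0.0]
contact_force: [-1.4, -0.0, -1.6]
width: 0.213
```

```bash
python3 - <<'E'
from where import *
T,s=st()
for z in (20,6,1): step(T,scoop(532,20,z,0,0,ref="l")@G,z)
p,d=env.capture("top"); cv2.imwrite("pics/top2.png",cv2.resize(p[80:400,80:560],None,fx=1.6,fy=1.6)[...,::-1])
E
```

```text
t 16.2 w 19.6 F [-1.4 -0.  -1.6] lip [527.9  20.1  74.2] ypr [0.18 0.14 0.  ] j [-0.39 -0.71  2.52  0.15  1.01  1.12]
20 turn [-0.001, 0.002, 0.003] shift [-0.0147, -0.0003, 0.0527] rows 1.3
6 turn [-0.001, 0.002, 0.003] shift [-0.0195, -0.0003, 0.0659] rows 1.6
1 turn [-0.001, 0.002, 0.003] shift [-0.0212, -0.0003, 0.0706] rows 1.8
```

View pics/top2.png

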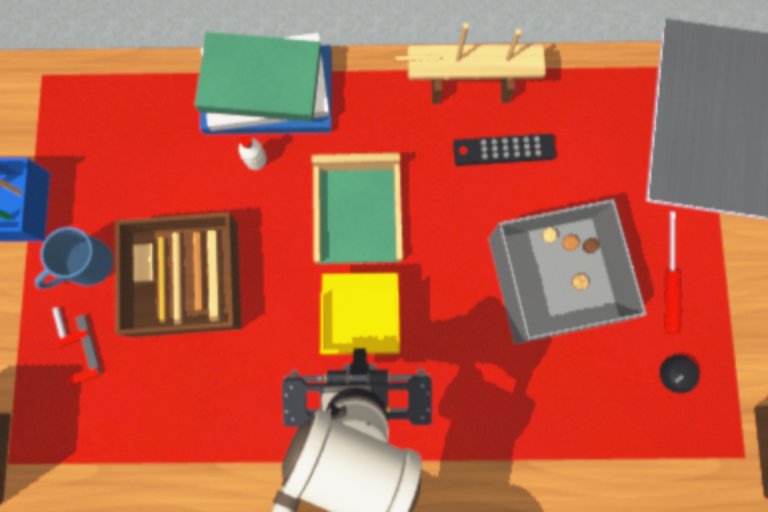

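The bin holds all four offcuts, at (550,235), (570,242), (591,245) and (581,282). The tray is empty and has not visibly moved. I'll lower the scoop.

{"name": "arm_command", "arguments": {
  "steps": [
    [[0,0.002,0],[-0.005,0,0.018],1],
    [[0,0.002,0],[-0.01,0,0.036],1],
    [[0,0.002,0],[-0.0147,0,0.0527],1],
    [[0,0.002,0],[-0.018,0,0.061],1],
    [[0,0.002,0],[-0.0195,0,0.066],1],
    [[0,0.002,0],[-0.0195,0,0.066],1],
    [[0,0.002,0],[-0.0195,0,0.066],1]
  ]
}}

```text
time: 16.83
tool_pos: [387.1, 18.0, 54.1]
tool_rot: [0.984, 0.001, 0.176, 0.001]
contact_force: [0.7, -0.6, -1.4]
width: 0.215
```

```bash
python3 - <<'E'
from where import *
T,s=st()
for z in (1,0): step(T,scoop(529,20,z,0,0,ref="l")@G,z)
E
```

```text
t 16.83 w 19.7 F [ 0.7 -0.6 -1.4] lip [535.8  18.1  10.7] ypr [ 0.09 -0.28 -0.1 ] j [-0.38 -0.53  2.56  0.18  0.78  1.08]
1 turn [0.001, -0.005, 0.002] shift [-0.0093, -0.0021, 0.0061] rows 0.3
0 turn [0.001, -0.005, 0.002] shift [-0.0096, -0.0021, 0.007] rows 0.3
```

{"name": "arm_command", "arguments": {
  "steps": [
    [[0,-0.005,0],[-0.0015,0,0.004],1],
    [[0,-0.005,0],[-0.003,0,0.008],1],
    [[0,-0.005,0],[-0.0034,0,0.0092],1],
    [[0,-0.005,0],[-0.0034,0,0.0092],1],
    [[0,-0.005,0],[-0.0034,0,0.0092],1],
    [[0,-0.005,0],[-0.0034,0,0.0092],1]
  ]
}}

```text
time: 17.33
tool_pos: [387.7, 17.7, 44.3]
tool_rot: [0.985, 0.001, 0.174, 0.001]
contact_force: [-3.6, -1.2, 8.5]
width: 0.216
```

```bash
python3 - <<'E'
from where import *
T,s=st()
E
```

```text
t 17.33 w 19.9 F [-3.6 -1.2  8.5] lip [5.362e+02 1.780e+01 3.000e-01] ypr [ 0.07 -0.04 -0.11] j [-0.38 -0.49  2.56  0.19  0.75  1.07]
```

The scoop is on the table and flat, pressed down with about 10 N. I'll ease off slightly and open the gripper.

{"name": "arm_command", "arguments": {
  "steps": [
    [[0,0,0],[0.0003,0,-0.0007],1],
    [[0,0,0],[0.0003,0,-0.0007],0.3],
    [[0,0,0],[0.0003,0,-0.0007],-1],
    [[0,0,0],[0.0003,0,-0.0007],-1],
    [[0,0,0],[0.0003,0,-0.0007],-1],
    [[0,0,0],[0.0003,0,-0.0007],-1],
    [[0,0,0],[0.0003,0,-0.0007],-1],
    [[0,0,0],[0.0003,0,-0.0007],-1],
    [[0,0,0],[0.0003,0,-0.0007],-1],
    [[0,0,0],[0.0003,0,-0.0007],-1],
    [[0,0,0],[0.0003,0,-0.0007],-1],
    [[0,0,0],[0.0003,0,-0.0007],-1]
  ]
}}

```text
time: 18.33
tool_pos: [385.7, 18.4, 43.1]
tool_rot: [0.985, 0.001, 0.172, 0.0]
contact_force: [-0.9, 0.2, -0.7]
width: 0.986
```

{"name": "arm_command", "arguments": {
  "steps": [
    [[0,0,0],[0,0,-0.02],-1],
    [[0,0,0],[0,0,-0.05],-1],
    [[0,0,0],[0,0,-0.08],-1],
    [[0,0,0],[0,0,-0.11],-1],
    [[0,0,0],[0,0,-0.13],-1],
    [[0,0,0],[0,0,-0.13],-1],
    [[0,0,0],[0,0,-0.13],-1]
  ]
}}

```text
time: 18.92
tool_pos: [346.3, 18.5, 165.3]
tool_rot: [0.985, 0.001, 0.171, 0.001]
contact_force: [-0.4, 0.1, 0.6]
width: 1.001
```

```bash
python3 - <<'E'
from where import *
T,s=st()
p,d=env.capture("wrist");P=cloud("wrist",d); h=cv2.cvtColor(p,cv2.COLOR_RGB2HSV)
m=(h[...,0]>22)&(h[...,0]<35)&(h[...,1]>150)&(d>0)&(P[...,0]<545); q=P[m]; f=q[(q[:,2]<9)&(abs(q[:,1]-19)<45)]
print("scoop floor z",np.median(f[:,2]).round(1),"slopes",np.linalg.lstsq(np.c_[f[:,:2],np.ones(len(f))],f[:,2],rcond=None)[0][:2].round(4))
p,d=env.capture("top"); cv2.imwrite("pics/top3.png",cv2.resize(p[80:400,80:560],None,fx=1.6,fy=1.6)[...,::-1])
a=np.load("top0.npz")["p"]; P=cloud("top",d); u,v=np.meshgrid(range(640),range(480))
t=(u>265)&(u<340)&(v>170)&(v<260)&(P[...,2]>45)&(P[...,2]<65); print("fence",cv2.minAreaRect(P[t][:,:2].astype(np.float32)))
E
```

```text
t 18.92 w 92.1 F [-0.4  0.1  0.6] lip [494.5  18.6 120.4] ypr [ 0.07  0.29 -0.1 ] j [-0.45 -0.94  2.53  0.15  1.25  1.1 ]
scoop floor z 1.2 slopes [-0.0094  0.0021]
fence ((720.6756591796875, 27.779651641845703), (14.575359344482422, 140.97964477539062), 0.47404178977012634)
```

```bash
python3 - <<'E'
from h import *
print(env.sign_off())
E
```

```text
the job is handed in; nothing more can be done
None
```

I scooped all four offcuts out of the tray and tipped them into the grey bin. The scoop is lying flat on the table in front of the tray and the gripper has let go of it. I handed the job in at about 19 s.

What the last checks showed:
- **Offcuts:** the top view after tipping shows all four on the bin floor and the tray empty. The fingers never went near them.
- **Tray:** the fence measures within about 1 mm of where it started.
- **Other things:** they looked unmoved in that same top view.
- **Scoop:** after release, its pan floor measures flat to about 0.01 rad at table height, 1.2 mm against the expected 3 mm, which is within the calibration error.
- **Gripper:** it was fully open, clear of everything, and read no contact force.

- **Not checked:** I couldn't view the last top picture because the 12-picture limit was reached. The final state rests on the depth measurements and on the picture taken just before the scoop was set down.
- **Disagreed:** pose readings lagged by up to 4 mm just after moves, so I corrected the heights in small steps.

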